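Raise and snap the sides of a power-supply case

ROBOT

A 6-joint arm with a two-finger parallel gripper is mounted at the origin on the work surface. World frame = base frame: x ahead of the robot, y to its left, z up, the work surface at z = 0. Lengths are in m, angles in rad, forces in N, time in s.
With the tool pointing down it reaches from about 0.4 to 0.925 m from the base axis. Payload 3.4 kg.
Tool frame: the origin (TCP) lies on the centre line of the jaws, within the pads' length; the fingertips stand 11 mm ahead of it and the grasp point (between the pads) lies 8 mm behind it (bot.tcp_to_tips is the z of the fingertips in the tool frame, in m); z points along the fingers, y is the line along which they close (so a half turn about z gives the same grasp; the last joint's range is limited). The gripper opens to 85 mm and grips with 20 to 120 N. Pads are 22 mm wide; open, the fingers measure 114 mm over their backs; the gripper's body (76 mm by 85 mm) begins 54 mm behind the grasp point. The pads swing forward as they close: fully open they stand 13 mm farther back than shut.
Start: joints at [-1.329, 0.307, 1.506, -0, 1.328, -0.073], TCP at [0.179, -0.547, 0.242] pointing down, gripper open.
Joint ranges: [-3.12, 3.12], [-1.05, 2.28], [0.14, 2.33], [-1.42, 4.57], [0.1, 2.73], [-2.68, 2.68]. Speed limits (rad/s): [2.57, 2.57, 3.14, 3.14, 3.14, 3.14].

INTERFACE

Orientations are given as a 3x3 rotation matrix whose columns are the frame's x, y, z axes.
In Python, from rig import bot, vision, job gives the robot as it stands.
- The arm moves only by the tool arm_command, never from a script. Its argument "commands" is a list of rows, each a list of 3 entries, a list of its own where there are three numbers: the shift along the tool's x, y, z in mm, then the turn, a rotation vector about the tool's x, y, z in rad, then the closure, from 0 (fully open) to 1 (shut). A call has 1 to 20 rows; each row shifts and turns the commanded pose from where the row before left it, along the tool's axes as they then stand; what a row does not reach is not made up. A row lasts 1/12 s, in which the tool goes at most 41.7 mm and 7.16 degrees, less where a joint would pass 70% of its speed; a pose out of reach is approached as far as the arm can. A call with a gripper value outside its range is refused whole. The fingers move at their own pace and stop on an object; "newtons" is the grip in N (left out, the last holds). Time passes only in rows, so rows that do not move let the fingers close. It gives the time, the measured TCP pose, the force, the opening and the grip force at its end, in the units of the state.
- bot.get_obs(): the state, without advancing time (a new reading comes with each control period).
- vision.read_camera(name): name is "side" or "top"; returns the picture (420x560x3 uint8, red, green, blue); there is no depth.
- vision.camera_info(name): a dict with "fx", "fy", "cx", "cy" (pixels), "rvec" (rotation vector, rad) and "tvec" (3), from world to camera coordinates, as OpenCV has them. Camera axes: x right, y down, z forward; pixel columns grow to the right and rows downward; lengths in m; the calibration is good to about 2 mm. A picture is of the moment at which its call begins. camera_info takes no time and is no camera call.
- job.sign_off(): hands the job in; it is judged then, once.
The state is a dict: "time_s": time; "q": joint angles; "qvel": joint speeds; "tau": joint torques, N m; "tool_pos": TCP position; "tcp_rot": TCP orientation; "force": force on the tool from outside, world axes, zero at the start; "wrist_torque": the same for the moment, N m; "opening": finger opening in m; "grip_force": force on a finger pad.
Only numpy, scipy, OpenCV 4.12 (cv2) and the standard library are available. Lean on these libraries where they do the work, as an engineer would, in place of code of your own. Each camera call takes 0.05 s, during which the arm holds its last target. There are 200 camera calls.

TASK

Close up the repaired power supply: raise the three folded-down side panels of its case until each one stands upright and has snapped into its catch, so that it stays up by itself. Do not shift the circuit board inside or the other things on the bench.

Things in the scene. Friction and masses are not known exactly. Their poses are not given: they have to be found in the camera images.
- case: fold-open aluminium power-supply case, fixed to the bench: floor 140 x 140, its top 34 above the table; a fixed wall 78 high on its -x edge, two thin posts up to 112 above the table at its +x corners. Origin on the table under the centre of the floor; z up. Hinged panels on the +x (far), +y (left) and -y (right) edges
- panel_far (a joint): far panel's hinge angle: 0 = folded down level, pointing outward; 1.57 = upright, snapped. A grey slotted sheet 104 wide, 80 from hinge line to free edge, 4 thick (centred on the hinge line). Stiff crease: stays where left below about 0.55, springs back to there from higher up, meets a spring catch between 1.36 and 1.5 (about 6 N at the free edge); past 1.53 it is drawn to its stop at 1.571
- panel_far_flange (a point): middle of the tip of the far panel's orange finger flange: a bar 60 long (parallel to the hinge), 8 thick, on the panel's inner face at its free edge, square to the panel, its tip 24 above the panel's mid-plane and 76 out from the hinge line. It points up when the panel is level, inward over the box when upright
- panel_far_hinge (a point): middle of the far panel's hinge line, 34 above the table, on the edge of the case floor, 70 from the centre of the case
- panel_left (a joint): left panel's hinge angle: 0 = folded down level, pointing outward; 1.57 = upright, snapped. A grey slotted sheet 104 wide, 80 from hinge line to free edge, 4 thick (centred on the hinge line). Stiff crease: stays where left below about 0.55, springs back to there from higher up, meets a spring catch between 1.36 and 1.5 (about 6 N at the free edge); past 1.53 it is drawn to its stop at 1.571
- panel_left_flange (a point): middle of the tip of the left panel's orange finger flange: a bar 60 long (parallel to the hinge), 8 thick, on the panel's inner face at its free edge, square to the panel, its tip 24 above the panel's mid-plane and 76 out from the hinge line. It points up when the panel is level, inward over the box when upright
- panel_left_hinge (a point): middle of the left panel's hinge line, 34 above the table, on the edge of the case floor, 70 from the centre of the case
- panel_right (a joint): right panel's hinge angle: 0 = folded down level, pointing outward; 1.57 = upright, snapped. A grey slotted sheet 104 wide, 80 from hinge line to free edge, 4 thick (centred on the hinge line). Stiff crease: stays where left below about 0.55, springs back to there from higher up, meets a spring catch between 1.36 and 1.5 (about 6 N at the free edge); past 1.53 it is drawn to its stop at 1.571
- panel_right_flange (a point): middle of the tip of the right panel's orange finger flange: a bar 60 long (parallel to the hinge), 8 thick, on the panel's inner face at its free edge, square to the panel, its tip 24 above the panel's mid-plane and 76 out from the hinge line. It points up when the panel is level, inward over the box when upright
- panel_right_hinge (a point): middle of the right panel's hinge line, 34 above the table, on the edge of the case floor, 70 from the centre of the case
- board: repaired green circuit board with parts on it, 85 x 70 x 30 high, loose on the floor of the case; origin at the centre of its underside
- multimeter: black multimeter with orange dial, 150 x 75 x 38, lying; origin under its centre
- tape_roll: orange roll of tape, 60 across, 24 high, lying near the far left corner of the case; origin under its centre
- screwdriver: blue-handled screwdriver, 190 long, lying; origin under its middle
- flux_bottle: small flux jar, 40 across, 75 high, near the far right corner of the case; origin under its centre
- water_bottle: clear water bottle, 64 across, 160 high; origin under its centre
- iced_cup: green plastic cup, 84 across, 130 high; origin under its centre
Mind the look-alikes: they are no part of the job. What is meant by the board is not blue, and is the smaller of those in its own colour.

How it is judged:
By the outcome, as a careful person would: the job done as asked, in the order asked, and still so for the second after the job is handed in, with the robot touching nothing.
It also fails if it takes over 72 s, if anything falls off the work surface, if the arm or the gripper's body presses on something with over 40 N, if the wrist force passes 120 N, or if a joint passes its speed limit or range.

## Working session

There is one attempt and no reset: what is moved stays moved. The work goes in short steps, Python scripts to look and compute and a tool call to move; the robot and the scene stay as the last step left them, time stands still between calls to the robot, and variables do not carry over. Pictures are saved under pics/ and viewed, at most 10 in all, crops included, and the job is handed in when it is done.

Besides the shell and the picture viewer there is one more tool, called after "Emit:" by a JSON object that holds its "op" and its "data". arm_command: Moves the arm, as the interface text tells. Its arguments: {"type":"object","properties":{"commands":{"type":"array"},"newtons":{"type":"number"}},"required":["commands"]}

```bash
mkdir -p pics
python3 - <<'E'
from rig import bot,vision,job
import cv2
o=bot.get_obs();print(o['time_s'],o['tool_pos'],o['tcp_rot'],o['opening'],bot.tcp_to_tips)
for n in('top','side'):
    im=vision.read_camera(n);cv2.imwrite(f'pics/{n}0.png',im[:,:,::-1]);print(vision.camera_info(n))
E
```

```text
0.0 [ 0.17838622 -0.54590969  0.24138083] [[ 9.50541953e-01  3.10595765e-01 -5.15841259e-04]
 [ 3.10596166e-01 -9.50539864e-01  1.99733404e-03]
 [ 1.30035813e-04 -2.05876812e-03 -9.99997872e-01]] 0.08519799934287416 0.011
{'fx': 528.0823282994821, 'fy': 528.0823282994821, 'cx': 278.47539489468465, 'cy': 210.85016436642445, 'rvec': array([ 2.10564804, -2.15839431,  0.16141112]), 'tvec': array([0.02262102, 0.52758303, 1.42554019])}
{'fx': 464.2525258575787, 'fy': 464.2525258575787, 'cx': 276.9347748891518, 'cy': 208.62964093763065, 'rvec': array([ 2.09973904, -0.23915116,  0.14124716]), 'tvec': array([-0.49085461,  0.13232405,  1.22490632])}
```

View pics/top0.png

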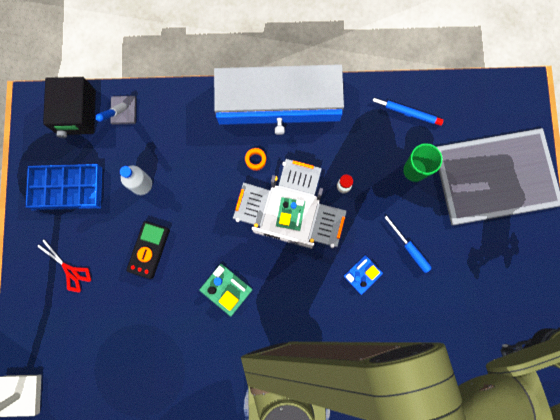

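View pics/side0.png

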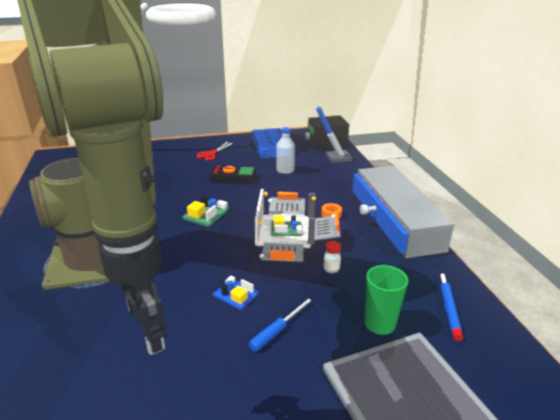

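```bash
cat > h.py <<'E'
import numpy as np,cv2
from rig import bot,vision,job
def ray(n,u,v,z):
    c=vision.camera_info(n);R=cv2.Rodrigues(c['rvec'])[0]
    d=R.T@np.array([(u-c['cx'])/c['fx'],(v-c['cy'])/c['fy'],1]);o=-R.T@c['tvec']
    return o+d*(z-o[2])/d[2]
def proj(n,P):
    c=vision.camera_info(n);K=np.array([[c['fx'],0,c['cx']],[0,c['fy'],c['cy']],[0,0,1]])
    return cv2.projectPoints(np.array(P,float).reshape(-1,1,3),c['rvec'],c['tvec'],K,None)[0].reshape(-1,2)
E
python3 - <<'E'
from h import *
a=cv2.imread('pics/top0.png');b=cv2.imread('pics/side0.png')
for n,im,(x0,x1,y0,y1) in(('top',a,(215,375,140,260)),('side',b,(235,355,175,275))):
    hsv=cv2.cvtColor(im,cv2.COLOR_BGR2HSV)
    m=cv2.inRange(hsv,(5,130,110),(20,255,255));m2=np.zeros_like(m);m2[y0:y1,x0:x1]=m[y0:y1,x0:x1]
    k,l,s,c=cv2.connectedComponentsWithStats(m2)
    for i in range(1,k):
        if s[i,4]>8:
            print(n,s[i],c[i].round(1),ray(n,*c[i],0.054).round(4),cv2.minAreaRect(np.argwhere(l==i)[:,::-1].astype(np.float32)))
    f=5 if n=='top' else 6
    cv2.imwrite(f'pics/{n}c.png',cv2.resize(im[y0:y1,x0:x1],None,fx=f,fy=f,interpolation=cv2.INTER_CUBIC))
E
```

```text
top [245 148  21  22  88] [255.9 159.7] [0.6733 0.0692 0.054 ] ((255.0, 158.5), (21.0, 20.0), 90.0)
top [248 152  14  14  61] [254.3 157.8] [0.6786 0.0738 0.054 ] ((254.5, 158.5), (13.0, 13.0), 90.0)
top [304 163  10   6  13] [309.3 165.2] [ 0.6532 -0.0798  0.054 ] ((308.73077392578125, 164.65382385253906), (9.707253456115723, 3.0508511066436768), 33.6900634765625)
top [337 216   8  23  75] [340.3 227.4] [ 0.4758 -0.159   0.054 ] ((340.3529357910156, 227.0882568359375), (3.152963161468506, 22.79834747314453), 14.03624439239502)
side [264 192   4   4   9] [265.2 193.6] [0.502  0.1503 0.054 ] ((265.5, 193.5), (3.0, 3.0), 0.0)
side [277 192  21   7 139] [287.3 195. ] [0.5658 0.1269 0.054 ] ((287.0, 195.0), (6.0, 20.0), 90.0)
side [321 203  21  28 295] [332.1 211.9] [0.6667 0.0024 0.054 ] ((331.0, 216.5), (27.0, 20.0), 90.0)
side [270 250  25  11 236] [281.6 254.8] [ 0.4773 -0.165   0.054 ] ((281.817626953125, 254.87057495117188), (24.15939712524414, 9.893848419189453), 4.398705005645752)
```

View pics/topc.png

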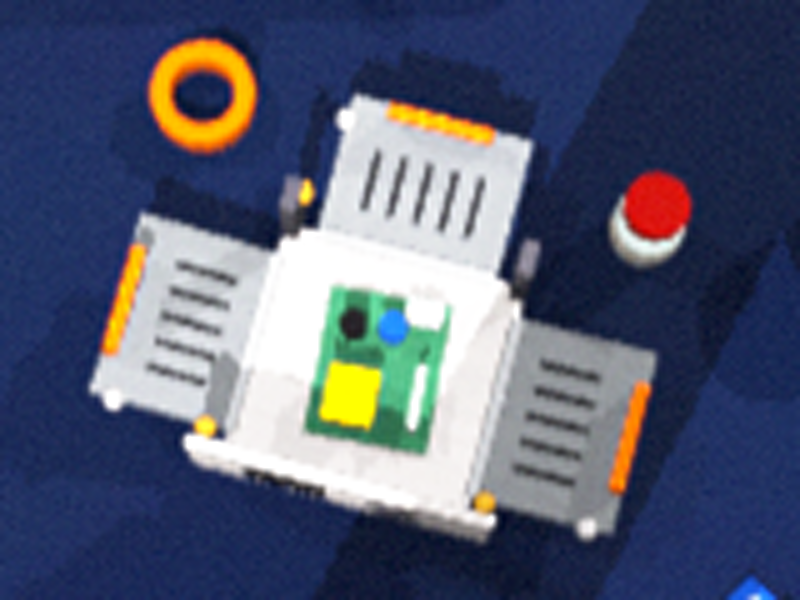

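View pics/sidec.png

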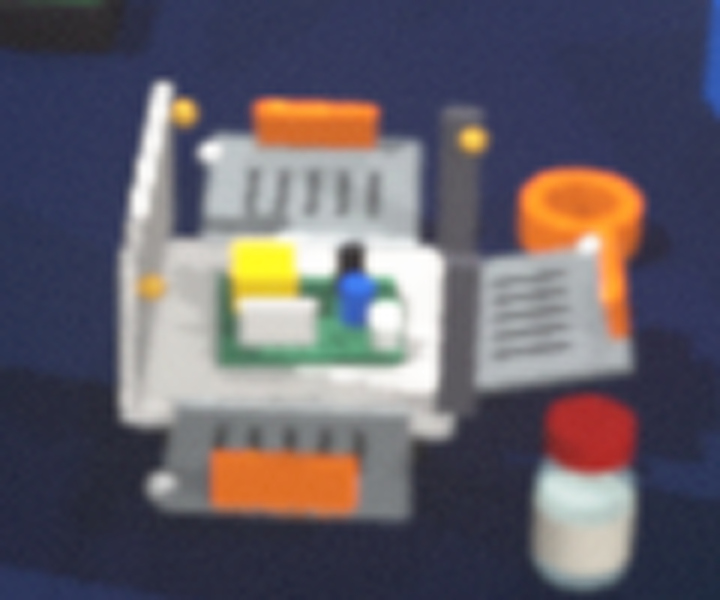

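Run:
```python
from h import *
p=lambda u,v,z,c=((215,140)):ray('top',(u+.5)/5-.5+c[0],(v+.5)/5-.5+c[1],z)
s=lambda u,v,z:ray('side',(u+.5)/6-.5+235,(v+.5)/6-.5+175,z)
F,L,R=p(442,122,.058),p(124,299,.058),p(630,437,.058)
print('FLR',F.round(4),L.round(4),R.round(4))
c=(L+R)/2;d=(L-R)[:2];x=(F-c)[:2]
print(c,np.linalg.norm(d)/2,np.linalg.norm(x),np.arctan2(-d[0],d[1]),np.arctan2(x[1],x[0]))
# flange ends direction
for a,b in(((390,108),(494,138)),((138,247),(110,352)),((644,385),(618,492))):
    e=p(*b,.058)-p(*a,.058);print('flange dir',np.degrees(np.arctan2(e[1],e[0])),np.linalg.norm(e))
# panel free corners z=.036
for q in((352,95),(532,140),(142,212),(92,390),(656,350),(612,535)):print('corner',p(*q,.036).round(4))
# side view tips top edges
for q in((317,102),(287,452),(601,243)):print('side tip',s(*q,.058).round(4))
```

```text
FLR [ 0.6562 -0.0621  0.058 ] [0.5604 0.1166 0.058 ] [ 0.4764 -0.1593  0.058 ]
[ 0.51838161 -0.02132904  0.058     ] 0.1442204819402164 0.14369564976365368 -0.29529211875921085 -0.2878637784715219
flange dir -108.08872746737401 0.060434755076574614
flange dir 164.56381813293692 0.06080856851926399
flange dir 164.07902006818193 0.06090424512293158
corner [ 0.6789 -0.0125  0.036 ]
corner [ 0.6499 -0.1136  0.036 ]
corner [0.6141 0.1077 0.036 ]
corner [0.5133 0.137  0.036 ]
corner [ 0.5278 -0.1783  0.036 ]
corner [ 0.425  -0.1495  0.036 ]
side tip [0.5696 0.1405 0.058 ]
side tip [ 0.4827 -0.151   0.058 ]
side tip [ 0.6659 -0.022   0.058 ]
```

Run:
```python
from h import *
T=lambda u,v:((u+.5)/5-.5+215,(v+.5)/5-.5+140)
S=lambda u,v:((u+.5)/6-.5+235,(v+.5)/6-.5+175)
def line(n,q):
    a=ray(n,*q,0);b=ray(n,*q,.1);return a,(b-a)/np.linalg.norm(b-a)
def tri(t,s):
    A=np.zeros((3,3));b=np.zeros(3)
    for n,q in(('top',T(*t)),('side',S(*s))):
        o,d=line(n,q);M=np.eye(3)-np.outer(d,d);A+=M;b+=M@o
    X=np.linalg.solve(A,b);return X.round(4),[ (proj('top',X)[0]-T(*t)).round(1),(proj('side',X)[0]-S(*s)).round(1)]
# knobs and points: left flange outer-top, right flange inner-top; knobs
print('Lflange',tri((119,298),(317,100)))
print('Rflange',tri((626,436),(287,452)))
print('Lknob',tri((112,402),(210,153)))
print('Rknob',tri((587,528),(160,486)))
print('Fknob',tri((346,118),(588,243)))
print('Rcorner',tri((612,535),(165,512)),tri((656,350),(410,520)))
print('Lcorner',tri((142,212),(420,140)))
print('Fcorner',tri((532,140),(634,370)))
print('walltop L,R yellow',tri((205,426),(184,112)),tri((485,502),(150,287)),'post',tri((306,192),(472,138)))
c=np.array([.5184,-.0213]);th=-.2915;x=np.array([np.cos(th),np.sin(th)]);y=np.array([-x[1],x[0]])
for name,v in(('L',y),('R',-y),('F',x)):
  for a in(0,.1,.2):
    P=[*(c+v*(.07+.076*np.cos(a)-.024*np.sin(a))),.034+.076*np.sin(a)+.024*np.cos(a)]
    q=proj('top',P)[0];r=proj('side',P)[0];print(name,a,((q+.5-(215,140))*5-.5).round(),((r+.5-(235,175))*6-.5).round())
```

```text
Lflange (array([0.561 , 0.1179, 0.0718]), [array([ 0.1, -0.9]), array([-0.8,  0.2])])
Rflange (array([ 0.4788, -0.157 ,  0.0625]), [array([ 0.1, -0.9]), array([-0.9,  0.2])])
Lknob (array([0.5076, 0.1249, 0.0441]), [array([ 0.1, -0.9]), array([-0.8,  0.1])])
Rknob (array([ 0.4302, -0.1358,  0.0378]), [array([ 0. , -0.4]), array([-0.4,  0.1])])
Fknob (array([ 0.6632, -0.0089,  0.0502]), [array([ 0.1, -0.4]), array([-0.4,  0.1])])
Rcorner (array([ 0.4278, -0.1499,  0.0347]), [array([ 0.1, -1. ]), array([-1.1,  0.2])]) (array([ 0.5285, -0.1785,  0.0351]), [array([ 0. , -0.2]), array([-0.2,  0. ])])
Lcorner (array([0.6131, 0.1065, 0.0487]), [array([ 0.1, -0.6]), array([-0.6,  0.1])])
Fcorner (array([ 0.6485, -0.113 ,  0.0487]), [array([ 0.1, -0.6]), array([-0.6,  0.1])])
walltop L,R yellow (array([0.4842, 0.0706, 0.1001]), [array([ 0.1, -0.6]), array([-0.5,  0.1])]) (array([ 0.4391, -0.0768,  0.0996]), [array([ 0. , -0.3]), array([-0.3,  0. ])]) post (array([0.61  , 0.0138, 0.1014]), [array([ 0.1, -0.6]), array([-0.6,  0.1])])
L 0 [121. 299.] [310. 124.]
L 0.1 [124. 298.] [310. 114.]
L 0.2 [129. 297.] [310. 105.]
R 0 [633. 437.] [278. 468.]
R 0.1 [630. 434.] [279. 450.]
R 0.2 [625. 430.] [279. 430.]
F 0 [444. 118.] [615. 291.]
F 0.1 [443. 120.] [610. 277.]
F 0.2 [442. 122.] [603. 264.]
```

Emit:
{"op": "arm_command", "data": {"commands": [[[0, 0, 0], [0, 0, 0.102], 0.45], [[0, 0, 0], [0, 0, 0.102], 0.45], [[0, 0, 0], [0, 0, 0.101], 0.45], [[0, 0, 0], [0, 0, 0.101], 0.45], [[0, 0, 0], [0, 0, 0.101], 0.45], [[0, 0, 0], [0, 0, 0.101], 0.45], [[12.5, -32.5, 6], [0, 0, 0], 0.45], [[12.5, -32.5, 6], [0, 0, 0], 0.45], [[12.5, -32.5, 6], [0, 0, 0], 0.45], [[12.5, -32.5, 6], [0, 0, 0], 0.45], [[12.5, -32.5, 6], [0, 0, 0], 0.45], [[12.5, -32.5, 6], [0, 0, 0], 0.45], [[12.5, -32.5, 6], [0, 0, 0], 0.45], [[12.5, -32.5, 6], [0, 0, 0], 0.45], [[12.5, -32.5, 6], [0, 0, 0], 0.45], [[12.5, -32.5, 6], [0, 0, 0], 0.45], [[12.5, -32.5, 6], [0, 0, 0], 0.45], [[12.5, -32.5, 6], [0, 0, 0], 0.45], [[12.5, -32.5, 6], [0, 0, 0], 0.45], [[12.5, -32.5, 6], [0, 0, 0], 0.45]], "newtons": 40}}

```text
time_s: 1.77
tool_pos: [0.4777, -0.1596, 0.1578]
tcp_rot: [[0.958, -0.288, -0.001], [-0.288, -0.958, 0.0], [-0.001, 0.0, -1.0]]
force: [-0.2, -1.4, 0.0]
opening: 0.0472
grip_force: 0.0
```

Emit:
{"op": "arm_command", "data": {"commands": [[[0, -1, 26], [0, 0, 0], 0.45], [[0, 0, 26], [0, 0, 0], 0.45], [[0, 0, 26], [0, 0, 0], 0.45], [[0, 0, 16], [0, 0, 0], 0.45], [[0, 0, 9], [0, 0, 0], 0.45], [[0, 0, 0], [0, 0, 0], 0.45], [[0, 0, 0], [0, 0, 0], 1], [[0, 0, 0], [0, 0, 0], 1], [[0, 0, 0], [0, 0, 0], 1], [[0, 0, 0], [0, 0, 0], 1], [[0, 0, 0], [0, 0, 0], 1]], "newtons": 40}}

```text
time_s: 2.68
tool_pos: [0.4784, -0.1608, 0.0559]
tcp_rot: [[0.958, -0.288, 0.002], [-0.288, -0.958, -0.001], [0.003, 0.0, -1.0]]
force: [2.7, -0.9, -6.0]
opening: 0.0072
grip_force: 40.5
```

Emit:
{"op": "arm_command", "data": {"commands": [[[0, -2.6, -7.5], [-0.1, 0, 0], 1], [[0, -2.6, -7.5], [-0.1, 0, 0], 1], [[0, -2.6, -7.5], [-0.1, 0, 0], 1], [[0, -2.6, -7.5], [-0.1, 0, 0], 1], [[0, -2.6, -7.5], [-0.1, 0, 0], 1], [[0, -2.6, -7.5], [-0.1, 0, 0], 1], [[0, 0, 0], [0, 0, 0], 1]], "newtons": 60}}

```text
time_s: 3.27
tool_pos: [0.486, -0.1353, 0.0953]
tcp_rot: [[0.959, -0.231, -0.162], [-0.282, -0.786, -0.55], [-0.001, 0.573, -0.819]]
force: [1.6, -8.3, 0.1]
opening: 0.0063
grip_force: 63.5
```

Emit:
{"op": "arm_command", "data": {"commands": [[[0, 0, 0], [0, 0, 0], 0.4], [[0, 0, 0], [0, 0, 0], 0.4], [[0, 0, 0], [0, 0, 0], 0.4], [[0, 0, -10], [0, 0, 0], 0.4], [[0, 0, -25], [0, 0, 0], 0.4], [[0, 0, -25], [0, 0, 0], 0.6], [[0, 0, 0], [0.1, 0, 0], 1], [[0, 0, 0], [0.1, 0, 0], 1], [[0, 0, 0], [0.1, 0, 0], 1], [[0, 0, 0], [0.1, 0, 0], 1], [[0, 0, 0], [0.1, 0, 0], 1], [[0, 0, 0], [0.1, 0, 0], 1], [[0, 30, 0], [0, 0, 0], 1], [[0, 30, 0], [0, 0, 0], 1], [[0, 30, 0], [0, 0, 0], 1], [[0, 0, 26], [0, 0, 0], 1], [[0, 0, 26], [0, 0, 0], 1], [[0, 0, 26], [0, 0, 0], 1], [[0, 0, 0], [0, 0, 0], 1]]}}

```text
time_s: 4.85
tool_pos: [0.4657, -0.1885, 0.0633]
tcp_rot: [[0.957, -0.29, -0.006], [-0.29, -0.957, 0.004], [-0.007, -0.002, -1.0]]
force: [-0.9, -0.2, 0.2]
opening: -0.0001
grip_force: 0.0
```

```bash
cat >> h.py <<'E'
c0=np.array([.5195,-.020]);t0=-.2925;cx=np.array([np.cos(t0),np.sin(t0)]);cy=np.array([-cx[1],cx[0]])
def where():
    o=bot.get_obs();p=o['tool_pos'];d=p[:2]-c0
    print('t',round(o['time_s'],2),'case xyz mm',(1e3*np.array([d@cx,d@cy,p[2]])).round(1),'zaxis',o['tcp_rot'][:,2].round(3),'F',o['force'].round(1))
def crop(name):
    a=vision.read_camera('top')[130:270,205:385];b=vision.read_camera('side')[150:290,210:370]
    im=np.hstack([cv2.resize(a,(400,311),interpolation=3),cv2.resize(b,(400,350),interpolation=3)[:311]])
    cv2.imwrite(f'pics/{name}.png',im[:,:,::-1])
E
python3 -c "
from h import *
where();crop('c1')"
```

```text
t 4.85 case xyz mm [  -3.  -176.8   63.3] zaxis [-0.006  0.004 -1.   ] F [-0.9 -0.2  0.2]
```

View pics/c1.png

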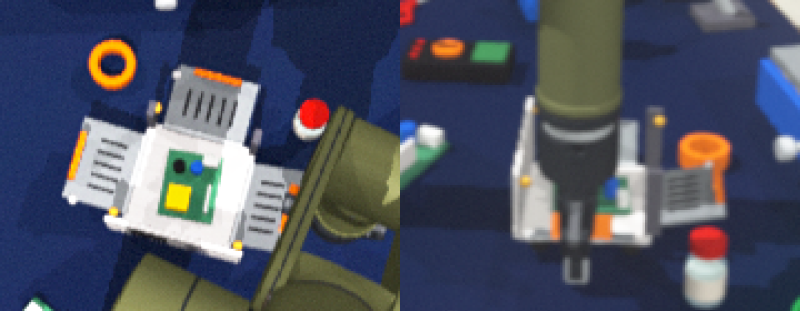

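Emit:
{"op": "arm_command", "data": {"commands": [[[0, -12, -1], [0, 0, 0], 1], [[0, -11, -1], [0, 0, 0], 1], [[0, -6, -8], [0, 0, 0], 1], [[0, -6, -8], [0, 0, 0], 1], [[0, -8, -6], [0, 0, 0], 1], [[0, -8, -6], [0, 0, 0], 1], [[0, -9, -4], [0, 0, 0], 1], [[0, -9, -4], [0, 0, 0], 1], [[0, -6, -1], [0, 0, 0], 1], [[0, -6, -1], [0, 0, 0], 1], [[0, 0, 0], [0, 0, 0], 1]]}}

```text
time_s: 5.87
tool_pos: [0.4929, -0.1103, 0.1067]
tcp_rot: [[0.958, -0.287, 0.001], [-0.287, -0.958, 0.0], [0.001, -0.001, -1.0]]
force: [0.2, -0.1, -0.4]
opening: -0.0001
grip_force: 0.0
```

```bash
python3 -c "
from h import *
where()"
```

```text
t 5.87 case xyz mm [  0.6 -94.1 106.7] zaxis [ 0.001  0.    -1.   ] F [ 0.2 -0.1 -0.4]
```

```bash
python3 -c "
from h import *
where();crop('c2')"
```

```text
t 5.87 case xyz mm [  0.6 -94.1 106.7] zaxis [ 0.001  0.    -1.   ] F [ 0.2 -0.1 -0.4]
```

View pics/c2.png

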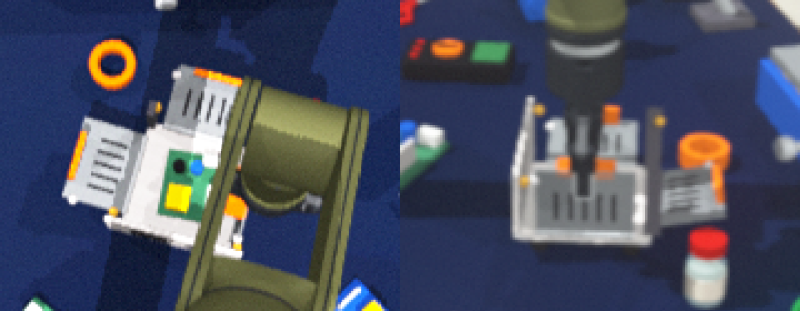

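Emit:
{"op": "arm_command", "data": {"commands": [[[0, -2, 0], [0, 0, 0], 1], [[0, -2, 0], [0, 0, 0], 1], [[0, -2, 0], [0, 0, 0], 1], [[0, -2, 0], [0, 0, 0], 1], [[0, 0, 0], [0, 0, 0], 1]]}}

```text
time_s: 6.38
tool_pos: [0.4943, -0.1036, 0.1057]
tcp_rot: [[0.958, -0.288, -0.001], [-0.288, -0.958, 0.001], [-0.001, -0.0, -1.0]]
force: [0.1, 0.0, 0.2]
opening: -0.0002
grip_force: 0.0
```

Emit:
{"op": "arm_command", "data": {"commands": [[[0, -2, 0], [0, 0, 0], 1], [[0, -2, 0], [0, 0, 0], 1], [[0, -2, 0], [0, 0, 0], 1], [[0, 0, 0], [0, 0, 0], 1]]}}

```text
time_s: 6.72
tool_pos: [0.4946, -0.1027, 0.1059]
tcp_rot: [[0.959, -0.285, -0.003], [-0.285, -0.958, -0.008], [-0.001, 0.009, -1.0]]
force: [-5.8, -16.9, -0.2]
opening: 0.0003
grip_force: 9.0
```

Emit:
{"op": "arm_command", "data": {"commands": [[[0, 7, 0], [0, 0, 0], 1], [[0, 7, 0], [0, 0, 0], 1], [[0, 7, 0], [0, 0, 0], 1], [[0, 0, -25], [0, 0, 0], 1], [[0, 0, -25], [0, 0, 0], 1], [[0, 0, -25], [0, 0, 0], 1], [[0, 0, -25], [0, 0, 0], 1], [[0, -30, 0], [0, 0, 0], 0.45], [[0, -30, 0], [0, 0, 0], 0.45], [[0, -30, 0], [0, 0, 0], 0.45], [[0, -30, 0], [0, 0, 0], 0.45], [[0, -30, 0], [0, 0, 0], 0.45], [[0, -30, 0], [0, 0, 0], 0.45], [[0, -30, 0], [0, 0, 0], 0.45], [[0, -30, 0], [0, 0, 0], 0.45], [[0, 0, 20], [0.085, 0, 0], 0.45], [[0, 0, 20], [0.085, 0, 0], 0.45], [[0, 0, 0], [0, 0, 0], 0.45]]}}

```text
time_s: 8.22
tool_pos: [0.5557, 0.1125, 0.1621]
tcp_rot: [[0.958, -0.285, 0.041], [-0.288, -0.944, 0.163], [-0.008, -0.168, -0.986]]
force: [-2.7, -0.5, -0.6]
opening: 0.0471
grip_force: 0.0
```

```bash
python3 -c "
from h import *
where();crop('c3')"
```

```text
t 8.22 case xyz mm [ -3.5 137.3 162.1] zaxis [ 0.041  0.163 -0.986] F [-2.7 -0.5 -0.6]
```

View pics/c3.png

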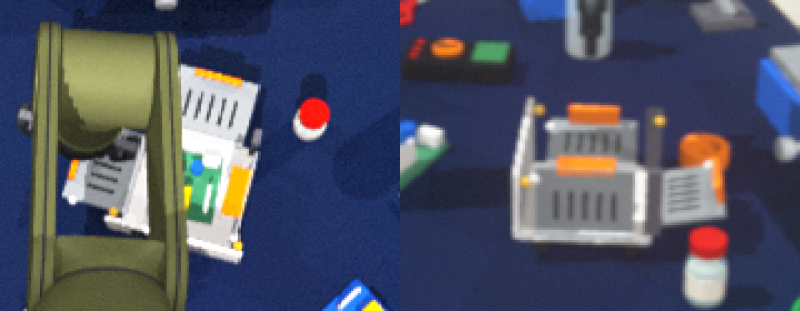

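Emit:
{"op": "arm_command", "data": {"commands": [[[3, 12, 20], [0, 0, 0], 0.45], [[0, 0, 25], [0, 0, 0], 0.45], [[0, 0, 25], [0, 0, 0], 0.45], [[0, 0, 15], [0, 0, 0], 0.45], [[0, 0, 7], [0, 0, 0], 0.45], [[0, 0, 0], [0, 0, 0], 0.45], [[0, 0, 0], [0, 0, 0], 1], [[0, 0, 0], [0, 0, 0], 1], [[0, 0, 0], [0, 0, 0], 1], [[0, 0, 0], [0, 0, 0], 1], [[0, 0, 0], [0, 0, 0], 1]], "newtons": 40}}

```text
time_s: 9.23
tool_pos: [0.5639, 0.1125, 0.0736]
tcp_rot: [[0.958, -0.282, 0.05], [-0.286, -0.945, 0.157], [0.003, -0.164, -0.986]]
force: [0.8, -10.5, -4.5]
opening: 0.0059
grip_force: 40.8
```

```bash
python3 -c "
from h import *
where()"
```

```text
t 9.23 case xyz mm [  4.3 139.7  73.6] zaxis [ 0.05   0.157 -0.986] F [  0.8 -10.5  -4.5]
```

Emit:
{"op": "arm_command", "data": {"commands": [[[0, 2.5, -6.7], [0.09, 0, 0], 1], [[0, 2.5, -6.7], [0.09, 0, 0], 1], [[0, 2.5, -6.7], [0.09, 0, 0], 1], [[0, 2.5, -6.7], [0.09, 0, 0], 1], [[0, 2.5, -6.7], [0.09, 0, 0], 1], [[0, 0, 0], [0, 0, 0], 1]], "newtons": 60}}

```text
time_s: 9.73
tool_pos: [0.5572, 0.0896, 0.1]
tcp_rot: [[0.956, -0.239, 0.171], [-0.294, -0.777, 0.557], [0.0, -0.582, -0.813]]
force: [-0.2, -1.7, -3.2]
opening: 0.0052
grip_force: 62.8
```

Emit:
{"op": "arm_command", "data": {"commands": [[[0, 0, 0], [0, 0, 0], 0.4], [[0, 0, 0], [0, 0, 0], 0.4], [[0, 0, 0], [0, 0, 0], 0.4], [[0, 0, -10], [0, 0, 0], 0.4], [[0, 0, -25], [0, 0, 0], 0.4], [[0, 0, -25], [0, 0, 0], 0.6], [[0, 0, 0], [-0.103, 0, 0], 1], [[0, 0, 0], [-0.103, 0, 0], 1], [[0, 0, 0], [-0.103, 0, 0], 1], [[0, 0, 0], [-0.103, 0, 0], 1], [[0, 0, 0], [-0.103, 0, 0], 1], [[0, 0, 0], [-0.103, 0, 0], 1], [[0, -31, 0], [0, 0, 0], 1], [[0, -31, 0], [0, 0, 0], 1], [[0, -31, 0], [0, 0, 0], 1], [[0, 0, 28], [0, 0, 0], 1], [[0, 0, 28], [0, 0, 0], 1], [[0, 0, 28], [0, 0, 0], 1], [[0, 0, 0], [0, 0, 0], 1]]}}

```text
time_s: 11.32
tool_pos: [0.5698, 0.1503, 0.0617]
tcp_rot: [[0.958, -0.286, -0.008], [-0.286, -0.958, -0.0], [-0.007, 0.002, -1.0]]
force: [-1.0, -0.8, -0.4]
opening: 0.0003
grip_force: 0.0
```

```bash
python3 -c "
from h import *
where()"
```

```text
t 11.32 case xyz mm [ -0.9 177.6  61.7] zaxis [-0.008 -0.    -1.   ] F [-1.  -0.8 -0.4]
```

Emit:
{"op": "arm_command", "data": {"commands": [[[0, 12, -1], [0, 0, 0], 1], [[0, 12, -1], [0, 0, 0], 1], [[0, 6, -8], [0, 0, 0], 1], [[0, 6, -8], [0, 0, 0], 1], [[0, 8, -6], [0, 0, 0], 1], [[0, 8, -6], [0, 0, 0], 1], [[0, 9, -4], [0, 0, 0], 1], [[0, 9, -4], [0, 0, 0], 1], [[0, 6, -2], [0, 0, 0], 1], [[0, 6, -2], [0, 0, 0], 1], [[0, 2, 0], [0, 0, 0], 1], [[0, 2, 0], [0, 0, 0], 1], [[0, 2, 0], [0, 0, 0], 1], [[0, 2, 0], [0, 0, 0], 1], [[0, 2, 0], [0, 0, 0], 1], [[0, 2, 0], [0, 0, 0], 1], [[0, 0, 0], [0, 0, 0], 1]]}}

```text
time_s: 12.73
tool_pos: [0.546, 0.0596, 0.1066]
tcp_rot: [[0.957, -0.288, -0.001], [-0.288, -0.957, 0.003], [-0.002, -0.002, -1.0]]
force: [0.2, 3.1, -0.9]
opening: -0.0002
grip_force: 1.5
```

```bash
python3 -c "
from h import *
where()"
```

```text
t 12.73 case xyz mm [  2.4  83.8 106.6] zaxis [-0.001  0.003 -1.   ] F [ 0.2  3.1 -0.9]
```

Push a little more to be sure it reached the stop.

Emit:
{"op": "arm_command", "data": {"commands": [[[0, 2, 0], [0, 0, 0], 1], [[0, 2, 0], [0, 0, 0], 1], [[0, 1, 0], [0, 0, 0], 1], [[0, 0, 0], [0, 0, 0], 1]]}}

```text
time_s: 13.07
tool_pos: [0.5458, 0.059, 0.1067]
tcp_rot: [[0.957, -0.29, 0.002], [-0.29, -0.957, 0.01], [-0.001, -0.01, -1.0]]
force: [2.2, 17.0, -2.7]
opening: -0.0
grip_force: 8.3
```

```bash
python3 -c "
from h import *
where()"
```

```text
t 13.07 case xyz mm [  2.5  83.2 106.7] zaxis [ 0.002  0.01  -1.   ] F [ 2.2 17.  -2.7]
```

Emit:
{"op": "arm_command", "data": {"commands": [[[0, -7, 0], [0, 0, 0], 1], [[0, -7, 0], [0, 0, 0], 1], [[0, -7, 0], [0, 0, 0], 1], [[0, 0, -25], [0, 0, 0], 1], [[0, 0, -25], [0, 0, 0], 1], [[0, 0, -25], [0, 0, 0], 1], [[0, 0, -25], [0, 0, 0], 1], [[34, 20, 0], [0, 0, 0], 0.45], [[34, 22, 0], [0, 0, 0], 0.45], [[34, 25, 0], [0, 0, 0], 0.45], [[34, 25, 0], [0, 0, 0], 0.45]]}}

```text
time_s: 13.98
tool_pos: [0.6551, -0.0532, 0.2075]
tcp_rot: [[0.958, -0.287, 0.001], [-0.287, -0.958, 0.001], [0.001, -0.001, -1.0]]
force: [0.2, -0.4, 0.5]
opening: 0.0467
grip_force: 0.0
```

```bash
python3 -c "
from h import *
where();print(bot.get_obs()['q'])"
```

```text
t 13.98 case xyz mm [139.5   7.3 207.5] zaxis [ 0.001  0.001 -1.   ] F [ 0.2 -0.4  0.5]
[-1.45747588e-01  4.45421528e-01  1.37287425e+00  9.64865797e-04
  1.32264585e+00  1.71588228e+00]
```

Emit:
{"op": "arm_command", "data": {"commands": [[[0, 0, 0], [0, 0, -0.121], 0.45], [[0, 0, 0], [0, 0, -0.121], 0.45], [[0, 0, 0], [0, 0, -0.121], 0.45], [[0, 0, 0], [0, 0, -0.121], 0.45], [[0, 0, 0], [0, 0, -0.121], 0.45], [[0, 0, 0], [0, 0, -0.121], 0.45], [[0, 0, 0], [0, 0, -0.121], 0.45], [[0, 0, 0], [0, 0, -0.121], 0.45], [[0, 0, 0], [0, 0, -0.121], 0.45], [[0, 0, 0], [0, 0, -0.121], 0.45], [[0, 0, 0], [0, 0, -0.121], 0.45], [[0, 0, 0], [0, 0, -0.121], 0.45], [[0, 0, 0], [0, 0, -0.119], 0.45], [[-7, -21.5, 0], [0, 0, 0], 0.45], [[0, 0, 0], [-0.08, 0, 0], 0.45], [[0, 0, 0], [-0.08, 0, 0], 0.45], [[0, 0, 30], [0, 0, 0], 0.45], [[0, 0, 30], [0, 0, 0], 0.45], [[0, 0, 0], [0, 0, 0], 0.45]]}}

```text
time_s: 15.57
tool_pos: [0.6369, -0.0547, 0.1425]
tcp_rot: [[0.288, 0.947, 0.143], [0.958, -0.284, -0.043], [-0.0, 0.149, -0.989]]
force: [0.2, -0.1, -0.5]
opening: 0.0471
grip_force: 0.0
```

```bash
python3 -c "
from h import *
where();crop('c4')"
```

```text
t 15.57 case xyz mm [122.4   0.6 142.5] zaxis [ 0.143 -0.043 -0.989] F [ 0.2 -0.1 -0.5]
```

View pics/c4.png

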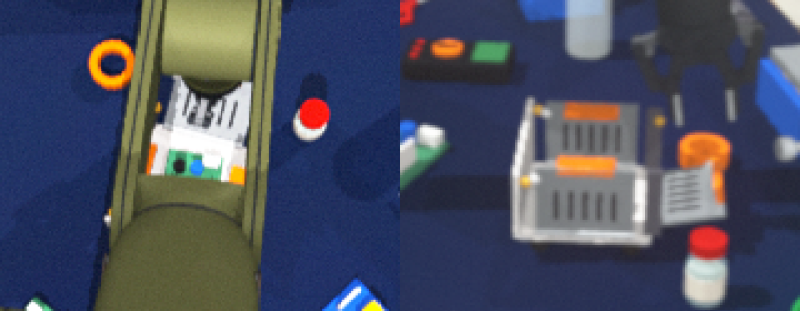

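Emit:
{"op": "arm_command", "data": {"commands": [[[0, 8, 20], [0, 0, 0], 0.45], [[0, 0, 25], [0, 0, 0], 0.45], [[0, 0, 18], [0, 0, 0], 0.45], [[0, 0, 9], [0, 0, 0], 0.45], [[0, 0, 0], [0, 0, 0], 0.45], [[0, 0, 0], [0, 0, 0], 1], [[0, 0, 0], [0, 0, 0], 1], [[0, 0, 0], [0, 0, 0], 1], [[0, 0, 0], [0, 0, 0], 1], [[0, 0, 0], [0, 0, 0], 1]], "newtons": 40}}

```text
time_s: 16.5
tool_pos: [0.6546, -0.0589, 0.0768]
tcp_rot: [[0.288, 0.947, 0.144], [0.958, -0.285, -0.042], [0.002, 0.15, -0.989]]
force: [-6.6, 3.6, -4.1]
opening: 0.0065
grip_force: 40.2
```

```bash
python3 -c "
from h import *
where()"
```

```text
t 16.5 case xyz mm [140.6   1.7  76.8] zaxis [ 0.144 -0.042 -0.989] F [-6.6  3.6 -4.1]
```

Emit:
{"op": "arm_command", "data": {"commands": [[[0, -2.7, -6.6], [-0.088, 0, 0], 1], [[0, -2.7, -6.6], [-0.088, 0, 0], 1], [[0, -2.7, -6.6], [-0.088, 0, 0], 1], [[0, -2.7, -6.6], [-0.088, 0, 0], 1], [[0, -2.7, -6.6], [-0.088, 0, 0], 1], [[0, 0, 0], [0, 0, 0], 1]], "newtons": 60}}

```text
time_s: 17.0
tool_pos: [0.6346, -0.0538, 0.0996]
tcp_rot: [[0.292, 0.817, 0.497], [0.956, -0.246, -0.156], [-0.005, 0.521, -0.853]]
force: [-3.1, 26.3, -11.0]
opening: 0.0052
grip_force: 62.2
```

```bash
python3 -c "
from h import *
where()"
```

```text
t 17.0 case xyz mm [120.    0.8  99.6] zaxis [ 0.497 -0.156 -0.853] F [ -3.1  26.3 -11. ]
```

Emit:
{"op": "arm_command", "data": {"commands": [[[0, 0, 0], [0, 0, 0], 0.4], [[0, 0, 0], [0, 0, 0], 0.4], [[0, 0, 0], [0, 0, 0], 0.4], [[0, 0, -10], [0, 0, 0], 0.4], [[0, 0, -25], [0, 0, 0], 0.4], [[0, 0, -25], [0, 0, 0], 0.6], [[0, 0, 0], [0.1, 0, 0], 1], [[0, 0, 0], [0.1, 0, 0], 1], [[0, 0, 0], [0.1, 0, 0], 1], [[0, 0, 0], [0.1, 0, 0], 1], [[0, 0, 0], [0.1, 0, 0], 1], [[0, 0, 0], [0.1, 0, 0], 1], [[0, 30, 0], [0, 0, 0], 1], [[0, 30, 0], [0, 0, 0], 1], [[0, 30, 0], [0, 0, 0], 1], [[0, 0, 0], [0, 0, 0], 1]]}}

```text
time_s: 18.33
tool_pos: [0.7031, -0.08, 0.1496]
tcp_rot: [[0.298, 0.954, -0.039], [0.954, -0.298, 0.004], [-0.008, -0.038, -0.999]]
force: [1.0, -0.1, 1.2]
opening: 0.0001
grip_force: 0.0
```

```bash
python3 -c "
from h import *
where();crop('c5')"
```

```text
t 18.33 case xyz mm [193.1  -4.5 149.6] zaxis [-0.039  0.004 -0.999] F [ 1.  -0.1  1.2]
```

View pics/c5.png

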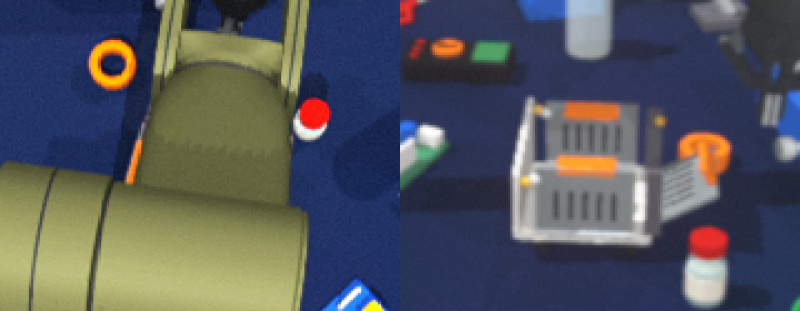

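Emit:
{"op": "arm_command", "data": {"commands": [[[4, 0, 0], [-0.038, 0, 0], 1], [[0, 0, 30], [0, 0, 0], 1], [[0, 0, 32], [0, 0, 0], 1], [[0, 0, 32], [0, 0, 0], 1], [[0, 0, 0], [0, 0, 0], 1], [[0, 0, 0], [0, 0, 0], 1]]}}

```text
time_s: 18.93
tool_pos: [0.6938, -0.073, 0.0539]
tcp_rot: [[0.296, 0.955, -0.016], [0.955, -0.296, -0.005], [-0.009, -0.014, -1.0]]
force: [0.1, 0.3, 0.1]
opening: 0.0
grip_force: 0.0
```

```bash
python3 -c "
from h import *
where()"
```

```text
t 18.93 case xyz mm [182.2  -0.5  53.9] zaxis [-0.016 -0.005 -1.   ] F [0.1 0.3 0.1]
```

Emit:
{"op": "arm_command", "data": {"commands": [[[0, -11, -1], [0, 0, 0], 1], [[0, -11, -2], [0, 0, 0], 1], [[0, -5, -8], [0, 0, 0], 1], [[0, -6, -8], [0, 0, 0], 1], [[0, -6, -8], [0, 0, 0], 1], [[0, -8, -6], [0, 0, 0], 1], [[0, -8, -6], [0, 0, 0], 1], [[0, -9, -4], [0, 0, 0], 1], [[0, -9, -4], [0, 0, 0], 1], [[0, -6, -2], [0, 0, 0], 1], [[0, -6, -2], [0, 0, 0], 1], [[0, -2, 0], [0, 0, 0], 1], [[0, -2, 0], [0, 0, 0], 1], [[0, -2, 0], [0, 0, 0], 1], [[0, -2, 0], [0, 0, 0], 1], [[0, -2, 0], [0, 0, 0], 1], [[0, -2, 0], [0, 0, 0], 1], [[0, 0, 0], [0, 0, 0], 1]]}}

```text
time_s: 20.43
tool_pos: [0.62, -0.0491, 0.1189]
tcp_rot: [[0.296, 0.955, 0.025], [0.955, -0.295, -0.015], [-0.007, 0.029, -1.0]]
force: [10.5, -8.8, 30.7]
opening: -0.0001
grip_force: 16.5
```

```bash
python3 -c "
from h import *
where()"
```

```text
t 20.43 case xyz mm [104.6   1.2 118.9] zaxis [ 0.025 -0.015 -1.   ] F [10.5 -8.8 30.7]
```

Emit:
{"op": "arm_command", "data": {"commands": [[[0, 0, -12], [0, 0, 0], 1], [[0, 0, -16], [0, 0, 0], 1], [[0, 0, -16], [0, 0, 0], 1], [[0, 25, 0], [0, 0, 0], 1], [[0, 30, 0], [0, 0, 0], 1], [[0, 30, 0], [0, 0, 0], 1], [[0, 0, 0], [0, 0, 0], 1]]}}

```text
time_s: 21.02
tool_pos: [0.6918, -0.0711, 0.1517]
tcp_rot: [[0.297, 0.955, -0.003], [0.955, -0.297, -0.007], [-0.008, -0.001, -1.0]]
force: [1.6, -0.5, 0.9]
opening: -0.0002
grip_force: 0.0
```

Run:
```python
from h import *
where()
im=vision.read_camera('side')[:,:,::-1].copy();cv2.imwrite('pics/s6.png',im)
hsv=cv2.cvtColor(im,cv2.COLOR_BGR2HSV);m=cv2.inRange(hsv,(5,130,110),(20,255,255));m[:180]=0;m[275:]=0;m[:,:255]=0;m[:,355:]=0
k,l,s,c=cv2.connectedComponentsWithStats(m)
for i in range(1,k):
    if s[i,4]>8:print(s[i],c[i].round(1))
for a in(0.16,.3,.4,.5,.6,.8,1,1.57):
    f=lambda o,u,w:[*(c0+cx*(.07+o*np.cos(a)-u*np.sin(a))+cy*w),.034+o*np.sin(a)+u*np.cos(a)]
    print(a,'flange tips',proj('side',[f(.08,.024,-.03),f(.08,.024,.03)]).round(0).tolist(),'edge',proj('side',[f(.08,0,-.052),f(.08,0,.052)]).round(0).tolist())
cv2.imwrite('pics/s6c.png',cv2.resize(im[170:280,230:370],None,fx=5,fy=5,interpolation=2))
```

```text
t 21.02 case xyz mm [179.8   0.7 151.7] zaxis [-0.003 -0.007 -1.   ] F [ 1.6 -0.5  0.9]
[276 191  21   7 137] [285.8 194.2]
[312 197   4   3  10] [313.2 198. ]
[321 203  21  21 267] [332.3 210.9]
[273 212  23   9 165] [284.2 216. ]
0.16 flange tips [[338.0, 225.0], [337.0, 213.0]] edge [[339.0, 237.0], [337.0, 216.0]]
0.3 flange tips [[336.0, 222.0], [335.0, 210.0]] edge [[338.0, 234.0], [337.0, 213.0]]
0.4 flange tips [[334.0, 219.0], [333.0, 208.0]] edge [[338.0, 231.0], [336.0, 211.0]]
0.5 flange tips [[332.0, 217.0], [331.0, 206.0]] edge [[336.0, 229.0], [335.0, 209.0]]
0.6 flange tips [[330.0, 216.0], [329.0, 204.0]] edge [[335.0, 227.0], [333.0, 206.0]]
0.8 flange tips [[325.0, 212.0], [324.0, 201.0]] edge [[331.0, 223.0], [330.0, 203.0]]
1 flange tips [[319.0, 210.0], [319.0, 199.0]] edge [[327.0, 219.0], [326.0, 199.0]]
1.57 flange tips [[301.0, 210.0], [302.0, 198.0]] edge [[310.0, 214.0], [310.0, 195.0]]
```

View pics/s6c.png

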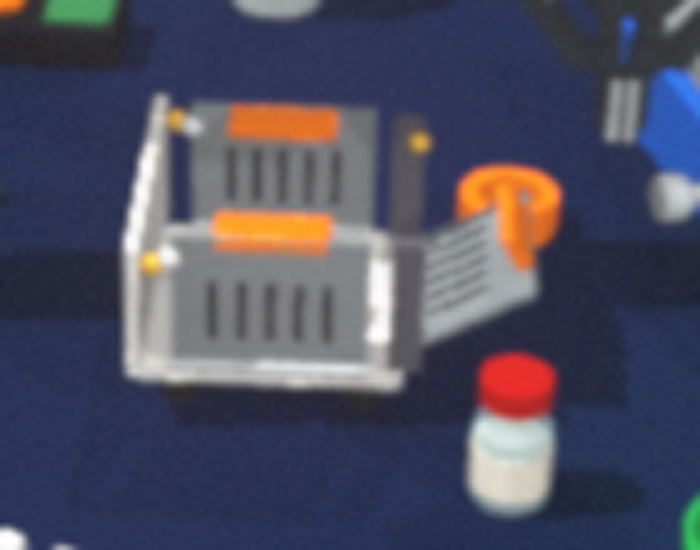

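Emit:
{"op": "arm_command", "data": {"commands": [[[0, 0, 30], [0, 0, 0], 1], [[0, 0, 30], [0, 0, 0], 1], [[0, 0, 30], [0, 0, 0], 1], [[0, 0, 14], [0, 0, 0], 1], [[0, 0, 0], [0, 0, 0], 1], [[0, -6, 0], [0, 0, 0], 1], [[0, -6, 0], [0, 0, 0], 1], [[0, -6, 0], [0, 0, 0], 1], [[0, -6, 0], [0, 0, 0], 1], [[0, 0, 0], [0, 0, 0], 1], [[0, 0, 0], [0, 0, 0], 1]]}}

```text
time_s: 21.98
tool_pos: [0.6728, -0.066, 0.0551]
tcp_rot: [[0.296, 0.955, 0.014], [0.955, -0.296, -0.012], [-0.007, 0.017, -1.0]]
force: [13.1, -8.3, 16.3]
opening: 0.0001
grip_force: 0.0
```

```bash
python3 -c "
from h import *
where()"
```

```text
t 21.98 case xyz mm [160.    0.2  55.1] zaxis [ 0.014 -0.012 -1.   ] F [13.1 -8.3 16.3]
```

Emit:
{"op": "arm_command", "data": {"commands": [[[0, 10, 0], [0, 0, 0], 1], [[0, 12, -5], [0, 0, 0], 1], [[0, 0, 0], [0.1, 0, 0], 1], [[0, 0, 0], [0.1, 0, 0], 1], [[0, 0, 0], [0.1, 0, 0], 1], [[0, 0, 0], [0.1, 0, 0], 1], [[0, 0, 0], [0.1, 0, 0], 1], [[0, 0, 0], [0.1, 0, 0], 1], [[0, 0, 0], [0, 0, 0], 1], [[0, 0, 0], [0, 0, 0], 1]]}}

```text
time_s: 22.82
tool_pos: [0.6821, -0.069, 0.0492]
tcp_rot: [[0.296, 0.78, -0.551], [0.955, -0.247, 0.163], [-0.009, -0.574, -0.819]]
force: [-0.2, -0.5, 0.1]
opening: -0.0
grip_force: 0.0
```

Run:
```python
from h import *
where();o=bot.get_obs();print(o['q'])
p=o['tool_pos'];R=o['tcp_rot'];d=p[:2]-c0;cur=np.array([d@cx-.07,p[2]])*1e3
phi=np.arctan2(R[2,1]*-1,np.hypot(R[0,1],R[1,1]));print('phi',phi)
W=[(90,53),(80,54),(69,72),(57,83),(51,87),(40.5,93),(29,97),(20,98),(16,98)]
for w in W:
    D=np.array(w)-cur;print(w,'dy dz',round(np.cos(.6)*D[0]-np.sin(.6)*D[1],1),round(-np.sin(.6)*D[0]-np.cos(.6)*D[1],1));cur=np.array(w)
```

```text
t 22.82 case xyz mm [ 1.699e+02 -1.000e-01  4.920e+01] zaxis [-0.551  0.163 -0.819] F [-0.2 -0.5  0.1]
[-0.19152817  0.94299763  0.92894187  0.05793189  1.87870374  0.1121525 ]
phi 0.6116275771241217
(90, 53) dy dz -10.3 2.4
(80, 54) dy dz -8.8 4.8
(69, 72) dy dz -19.2 -8.6
(57, 83) dy dz -16.1 -2.3
(51, 87) dy dz -7.2 0.1
(40.5, 93) dy dz -12.1 1.0
(29, 97) dy dz -11.7 3.2
(20, 98) dy dz -8.0 4.3
(16, 98) dy dz -3.3 2.3
```

Emit:
{"op": "arm_command", "data": {"commands": [[[0, -5, 1.2], [0, 0, 0], 1], [[0, -5, 1.2], [0, 0, 0], 1], [[0, -4.5, 2.4], [0, 0, 0], 1], [[0, -4.5, 2.4], [0, 0, 0], 1], [[0, -5, -2.2], [0, 0, 0], 1], [[0, -5, -2.2], [0, 0, 0], 1], [[0, -5, -2.2], [0, 0, 0], 1], [[0, -4.5, -2], [0, 0, 0], 1], [[0, -5.5, -0.8], [0, 0, 0], 1], [[0, -5.5, -0.8], [0, 0, 0], 1], [[0, -5, -0.7], [0, 0, 0], 1], [[0, 0, 0], [0, 0, 0], 1]]}}

```text
time_s: 23.82
tool_pos: [0.6418, -0.0561, 0.0864]
tcp_rot: [[0.296, 0.782, -0.549], [0.955, -0.247, 0.163], [-0.009, -0.572, -0.82]]
force: [0.5, -0.8, 0.3]
opening: -0.0002
grip_force: 0.1
```

```bash
python3 -c "
from h import *
where()"
```

```text
t 23.82 case xyz mm [127.6   0.7  86.4] zaxis [-0.549  0.163 -0.82 ] F [ 0.5 -0.8  0.3]
```

```bash
cat >> h.py <<'E'
def orange():
    im=cv2.cvtColor(vision.read_camera('side'),cv2.COLOR_RGB2HSV);m=cv2.inRange(im,(5,130,110),(20,255,255))
    z=m[188:245,296:350]
    for r in z[::2]:print(''.join('#' if v else '.' for v in r))
E
python3 -c "
from h import *
orange()"
```

```text
......................................................
......................................................
#.....................................................
#.....................................................
#.....................................................
................####..................................
.........................#............................
........................#####.........................
........................##############................
........................############..................
........................##########....................
........................##########....................
........................##########....................
..........................#######..........###........
.............................###.........####.........
......................................######..........
......................................................
......................................................
......................................................
......................................................
......................................................
......................................................
......................................................
......................................................
......................................................
......................................................
......................................................
......................................................
......................................................
```

Emit:
{"op": "arm_command", "data": {"commands": [[[0, -5, 0], [0, 0, 0], 1], [[0, -6, 0.3], [0, 0, 0], 1], [[0, -6, 0.5], [0, 0, 0], 1], [[0, -6, 1], [0, 0, 0], 1], [[0, -6, 1.6], [0, 0, 0], 1], [[0, -6, 2], [0, 0, 0], 1], [[0, -4, 2], [0, 0, 0], 1], [[0, -3, 1.7], [0, 0, 0], 1], [[0, 0, 0], [0, 0, 0], 1]]}}

```text
time_s: 24.62
tool_pos: [0.6032, -0.044, 0.1026]
tcp_rot: [[0.296, 0.781, -0.55], [0.955, -0.247, 0.163], [-0.009, -0.574, -0.819]]
force: [-0.3, -0.5, -0.2]
opening: 0.0003
grip_force: 0.0
```

```bash
python3 -c "
from h import *
where();orange()"
```

```text
t 24.62 case xyz mm [ 87.1   1.2 102.6] zaxis [-0.55   0.163 -0.819] F [-0.3 -0.5 -0.2]
......................................................
......................................................
#.....................................................
#.....................................................
#.....................................................
......................................................
.......#########......................................
.......#########......................................
.......#########................##....................
.......#########..............###############.........
.......#########............##################........
.......#########..........####################........
........#######..........#####################........
..........................####################........
..........................###################.........
.............................###############..........
...................................#..................
......................................................
......................................................
......................................................
......................................................
......................................................
......................................................
......................................................
......................................................
......................................................
......................................................
......................................................
......................................................
```

Emit:
{"op": "arm_command", "data": {"commands": [[[0, -1.7, 1.1], [0, 0, 0], 1], [[0, -1.7, 1.1], [0, 0, 0], 1], [[0, -1.7, 1.1], [0, 0, 0], 1], [[0, 0, 0], [0, 0, 0], 1]]}}

```text
time_s: 25.0
tool_pos: [0.6006, -0.0431, 0.1023]
tcp_rot: [[0.296, 0.785, -0.544], [0.955, -0.248, 0.162], [-0.008, -0.568, -0.823]]
force: [4.9, -2.1, 0.3]
opening: -0.0001
grip_force: 2.5
```

```bash
python3 -c "
from h import *
where()"
```

```text
t 25.0 case xyz mm [ 84.3   1.3 102.3] zaxis [-0.544  0.162 -0.823] F [ 4.9 -2.1  0.3]
```

Contact beginning; press on to about 15–20 N.

Emit:
{"op": "arm_command", "data": {"commands": [[[0, -2.5, 1.7], [0, 0, 0], 1], [[0, -2.5, 1.7], [0, 0, 0], 1], [[0, 0, 0], [0, 0, 0], 1], [[0, 0, 0], [0, 0, 0], 1]]}}

```text
time_s: 25.33
tool_pos: [0.6, -0.0429, 0.1025]
tcp_rot: [[0.297, 0.792, -0.534], [0.955, -0.251, 0.159], [-0.008, -0.557, -0.83]]
force: [15.8, -4.5, 3.1]
opening: 0.0004
grip_force: 8.1
```

```bash
python3 -c "
from h import *
where()"
```

```text
t 25.33 case xyz mm [ 83.7   1.3 102.5] zaxis [-0.534  0.159 -0.83 ] F [15.8 -4.5  3.1]
```

Emit:
{"op": "arm_command", "data": {"commands": [[[0, 8, -6], [0, 0, 0], 1], [[0, 16, -11], [0, 0, 0], 1], [[0, 16, -11], [0, 0, 0], 1], [[0, 0, -30], [0, 0, 0], 1], [[0, 0, -30], [0, 0, 0], 1], [[0, 0, -30], [0, 0, 0], 1], [[0, 0, 0], [0, 0, 0], 1], [[0, 0, 0], [0, 0, 0], 1], [[0, 0, 0], [0, 0, 0], 1], [[0, 0, 0], [0, 0, 0], 1], [[0, 0, 0], [0, 0, 0], 1], [[0, 0, 0], [0, 0, 0], 1], [[0, 0, 0], [0, 0, 0], 1], [[0, 0, 0], [0, 0, 0], 1]]}}

```text
time_s: 26.5
tool_pos: [0.6886, -0.0698, 0.1757]
tcp_rot: [[0.296, 0.781, -0.549], [0.955, -0.247, 0.163], [-0.009, -0.573, -0.82]]
force: [-0.4, -0.3, -0.3]
opening: -0.0002
grip_force: 0.0
```

Run:
```python
from h import *
where();orange()
a=cv2.imread('pics/side0.png');s=vision.read_camera('side')[:,:,::-1]
hs=cv2.cvtColor(s.copy(),cv2.COLOR_BGR2HSV);ha=cv2.cvtColor(a,cv2.COLOR_BGR2HSV)
k,l,st,c=cv2.connectedComponentsWithStats(cv2.inRange(hs,(5,130,110),(20,255,255)))
print([(st[i].tolist()) for i in range(1,k) if st[i,4]>20])
# far-left/right flange prediction; jar cap (red), yellow part, tape
for n,lo,hi in(('jar',(172,120,90),(180,255,255)),('yellow',(24,150,120),(34,255,255))):
    for h in(ha,hs):
        m=cv2.inRange(h,lo,hi);m[:,:250]=0;m[:,360:]=0;m[:180]=0;m[280:]=0;print(n,cv2.boundingRect(m))
for nm,v,w in(('L',cy,cx),('R',-cy,cx),('F',cx,cy)):
    print(nm,proj('side',[[*(c0+v*.046+w*t),.11] for t in(-.03,.03)]).round().tolist())
```

```text
t 26.5 case xyz mm [176.2   1.1 175.7] zaxis [-0.549  0.163 -0.82 ] F [-0.4 -0.3 -0.3]
......................................................
......................................................
#.....................................................
#.....................................................
#.....................................................
..................##..................................
.......########.......................................
......#########.......................................
......#########.............##############............
......#########...........###################.........
......##########.........#####################........
......#########..........#####################........
.......#######...........#####################........
..........................####################........
..........................###################.........
.............................###############..........
......................................................
......................................................
.......................
[... 225 characters left out ...]
..........................
......................................................
......................................................
......................................................
......................................................
......................................................
......................................................
[[35, 145, 35, 5, 62], [222, 166, 14, 7, 83], [276, 191, 21, 7, 136], [302, 199, 10, 14, 124], [321, 203, 21, 17, 306], [273, 212, 23, 9, 162]]
jar (326, 241, 15, 12)
jar (325, 240, 16, 13)
yellow (274, 216, 10, 8)
yellow (260, 222, 1, 1)
L [[274.0, 196.0], [296.0, 197.0]]
R [[272.0, 213.0], [295.0, 214.0]]
F [[301.0, 211.0], [302.0, 200.0]]
```

```bash
python3 -c "
from rig import job
print(job.sign_off())"
```

```text
the job is handed in; nothing more can be done
None
```

All three side panels are up and snapped, staying upright for about a second after I let go, and the job was handed in at about 26.5 s; the jar and tape had not moved in the camera, but the board was hidden behind the panels and I did not re-measure it or the other things on the bench.

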